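# Open the safety-capped degreaser bottle

### The job

Open the bottle with the red safety cap: grip the cap from above, press it down against its spring and, still pressing, turn it anticlockwise about a fifth of a turn until it is free, then lift it off. Set the cap down gently, the right way up, inside the dark drip tray, and leave the blue cap closed on its bottle.

Things in the scene. Friction and masses are not known exactly. Their poses are not given: they have to be found in the camera images.
- red_cap: Red ribbed round cap, 56 mm across, 40 mm high, loose, 60 g. Origin: centre of its lower rim, z up; grip its upper 25 mm at any yaw. Closed, its rim is 118 mm above the bench. Locked until pressed 6 to 14 mm down (spring 5 N plus 600 N/m; aim 9.5 mm; rigid stop at 14). Kept pressed, it turns anticlockwise seen from above; 45 to 120 degrees on (aim 70) it is free and lifts straight off.
- blue_cap: Blue cap, same shape and size as the red one, on the second bottle; origin at the centre of its lower rim, z up. To be left closed.
- red_bottle: White bottle with red band, 84 mm across, bolted to the bench by a steel foot 104 mm across. Origin: centre of its underside, z up; the red cap sits on its axis. The shoulder slopes from 72 mm height up to the 31 mm wide neck at 99 mm; the neck reaches 21 mm up into the closed cap. The blue-capped bottle is alike, with a blue band; the two may have changed places.
- tray: Shallow dark steel drip tray, 170 mm along its x by 150 mm along its y, 15 mm high, 4 mm floor and walls, empty, loose, 0.8 kg, lying on the bench. Origin: centre of its underside, z up.

How it is judged:
By the outcome, as a careful person would: the job done as asked, in the order asked, and still so for the second after the job is handed in, with the robot touching nothing.
It also fails if it takes over 42 s, if anything falls off the work surface, if the arm or the gripper's body presses on something with over 40 N, if the wrist force passes 120 N, or if a joint passes its speed limit or range.

### The arm

A 7-joint arm with a two-finger parallel gripper is mounted at the origin on the work surface; the furniture and walls round the work are solid. World frame = base frame: x ahead of the robot, y to its left, z up, the work surface at z = 0. Lengths are in mm, angles in rad, forces in N, time in s.
With the tool pointing down it reaches from about 400 to 925 mm from the base axis. Payload 5.6 kg.
Tool frame: the origin (TCP) lies at the very end of the fingers, on their centre line; the grasp point (between the pads) lies 19 mm behind it; z points along the fingers, y is the direction in which the jaws open and shut (so a half turn about z gives the same grasp; the last joint's range is limited). The gripper opens to 85 mm and grips with 20 to 120 N. Pads are 22 mm wide; open, the fingers measure 114 mm over their backs; the gripper's body (76 mm by 85 mm) begins 54 mm behind the grasp point. The pads swing forward as they close: fully open they stand 13 mm farther back than shut.
Start: joints at [-0.043, 0.468, -0.012, 1.603, 0.006, 1.071, -0.056], TCP at [650.007, -0.044, 196.59] pointing down, gripper open.
Joint ranges: [-2.53, 2.53], [-0.31, 2.02], [-1.57, 1.55], [0.28, 2.44], [-1.29, 4.43], [0.15, 1.84], [-2.92, 2.92]. Speed limits (rad/s): [2.57, 2.57, 3.14, 3.14, 3.14, 3.14, 3.14].

### API

Orientations are given as a rotation vector (axis times angle).
In Python, from plant import manip gives the robot as it stands. The module is installed in compiled form; this text tells all that it offers.
- The arm moves only by the shell command python3 -m creep 'ROWS' [FORCE]. ROWS is a JSON object of lists of equal length, an entry for each row: "jaw": the gripper's target within -1 to 1 (shut at 1, half-way at 0, fully open at -1); "dp": the shift along the tool's x, y, z in cm, a list of three; "delta_rot": the turn, a rotation vector about the tool's x, y, z in degrees, a list of three. In form: {"jaw": [jaw, ...], "dp": [[dx, dy, dz], ...], "delta_rot": [[rx, ry, rz], ...]}. A call has exactly 10 rows; each row shifts and turns the commanded pose from where the row before left it, along the tool's axes as they then stand; what a row does not reach is not made up. A row lasts 1/8 s, in which the tool goes at most 62.5 mm and 10.7 degrees, less where a joint would pass 70% of its speed; a pose out of reach is approached as far as the arm can. A call is refused whole if a number of a shift passes 6.25 or a number of a turn 10.7, either way. A call with a gripper value outside its range is refused whole. The fingers move at their own pace and stop on an object; FORCE is the grip in N (left out, the last holds). Time passes only in rows, so rows that do not move let the fingers close, or fill a call up. It gives the time, the measured TCP pose, the force and the opening at its end, in the units of the state.
- manip.read_state(): the state, without advancing time (a new reading comes with each control period).
- manip.get_image(name): name is "scene" or "side" or "wrist"; returns (picture, depth): 384x512x3 uint8, red, green, blue; 384x512 float32, mm along the optical axis (not along the pixel's ray), 0 where there is no reading.
- manip.calibration(name): a dict with "mtx" (3x3 intrinsics, pixels), "D" ([k1, k2, p1, p2, k3] as OpenCV has them; the pictures are not rectified), "xyz" and "rotation" of the camera in the world; the wrist camera has in their place "tool_from_camera" (4x4, takes a point from camera to tool coordinates, whose origin is the TCP and whose axes are the flange's). Camera axes: x right, y up, looking along -z (the intrinsics and any distortion apply to the point x, -y, -z); pixel columns grow to the right and rows downward; lengths in mm; the calibration is good to about 2 mm. A picture is of the moment at which its call begins: read the wrist's pose just before it. calibration takes no time and is no camera call.
- manip.finish_job(): hands the job in, once; it reports no verdict.
Trained networks look in the newest picture that a camera, given by its name, has taken for a name from the list of things; names that differ only in an ending like _2 or _b are one class to them, and where a whole thing is asked for, a point or a joint stands for the part that bears it (a point fixed in the world has none). Each returns a list of dicts, best first, with "p" (0 to 1); they miss things now and then, are a little off and sometimes report something else, mostly with a low value. They report only what shows in the picture. A call takes as long as a camera call.
- manip.trace(camera, thing): "region" (384x512 bool, what is visible of it) and "box" ([left, top, right, bottom] in pixels, round what is visible of it).
- manip.pinpoint(camera, thing): "xy" ([column, row] in pixels: a listed point, or the origin of a listed thing).
The state is a dict: "time": time; "qpos": joint angles; "joint_vel": joint speeds; "tau": joint torques, N m; "eef_pos": TCP position; "tcp_rot": TCP orientation; "wrist_force": force on the tool from outside, world axes, zero at the start; "moment": the same for the moment, N m; "width": finger opening in mm.
Only numpy, scipy, OpenCV 4.12 (cv2) and the standard library are available. Lean on these libraries where they do the work, as an engineer would, in place of code of your own. Each camera call takes 0.05 s, during which the arm holds its last target. There are 200 camera calls.

## Working session

There is one attempt and no reset: what is moved stays moved. The work goes in short steps, Python scripts to look and compute and a shell command to move; the robot and the scene stay as the last step left them, time stands still between calls to the robot, and variables do not carry over. Pictures are saved under pics/ and viewed, about 8 in all and at most 12, crops included, and the job is handed in when it is done.

```bash
mkdir -p pics; cat > h.py <<'E'
import numpy as np, cv2
from scipy.spatial.transform import Rotation as R
from plant import manip
def pose(name):
    c=manip.calibration(name)
    if 'xyz' in c:
        r=np.array(c['rotation'],float)
        r=r if r.shape==(3,3) else R.from_rotvec(r).as_matrix() if r.size==3 else R.from_quat(r).as_matrix()
        return c,r,np.array(c['xyz'],float)
    s=manip.read_state(); T=np.array(c['tool_from_camera'],float); rt=R.from_rotvec(s['tcp_rot']).as_matrix()
    return c,rt@T[:3,:3],rt@T[:3,3]+np.array(s['eef_pos'])
def pts(c,r,t,depth,uv):
    uv=np.asarray(uv,float).reshape(-1,2)
    n=cv2.undistortPoints(uv.reshape(-1,1,2),np.array(c['mtx'],float),np.array(c['D'],float)).reshape(-1,2)
    d=depth[uv[:,1].astype(int),uv[:,0].astype(int)]
    P=np.c_[n[:,0]*d,-n[:,1]*d,-d]@r.T+t
    return P[d>0]
def save(n,im): cv2.imwrite('pics/'+n,im[:,:,::-1])
E
python3 - <<'E'
from h import *
print(manip.read_state()); print(manip.calibration('scene'))
for n in ('scene','side'):
    P=pose(n); im,d=manip.get_image(n); save(n+'.png',im)
    for th in ('red_cap','blue_cap','tray'):
        for o in manip.trace(n,th)[:2]:
            v,u=np.nonzero(o['region']); p=pts(*P,d,np.c_[u,v])
            hi=p[p[:,2]>np.percentile(p[:,2],98)-4]
            cen,rad=cv2.minEnclosingCircle(hi[:,:2].astype(np.float32))
            print(n,th,o['p'],o['box'],np.percentile(p,[2,50,98],axis=0).round().tolist(),'top',cen,rad, cv2.minAreaRect(p[:,:2].astype(np.float32)))
a=cv2.imread('pics/scene.png');b=cv2.imread('pics/side.png')
cv2.imwrite('pics/both.png',cv2.resize(np.vstack([a,b]),(400,600)))
E
```

```text
{'time': 0.0, 'qpos': array([-0.04303445,  0.46841084, -0.01160448,  1.60363349,  0.00602651,
        1.07140131, -0.05629155]), 'joint_vel': array([-0.0005443 ,  0.00145727, -0.00027876,  0.0017256 ,  0.00040617,
       -0.00096215,  0.00066272]), 'tau': array([-1.81076980e-04, -5.32374322e+01,  2.12178100e-02, -2.51299274e+01,
        1.13576866e-02,  7.69772858e-03, -1.10212341e-06]), 'eef_pos': array([ 6.49371677e+02, -5.80188148e-02,  1.95612474e+02]), 'tcp_rot': array([-2.22061634e+00, -2.22060119e+00,  2.17769653e-03]), 'wrist_force': array([-0.0228086 ,  0.82436051,  0.17078011]), 'moment': array([0.01003222, 0.04832098, 0.03123227]), 'width': 85.47352447345928}
{'mtx': array([[391.42772053,   0.        , 258.22815824],
       [  0.        , 391.42772053, 192.43290583],
       [  0.        ,   0.        ,   1.        ]]), 'D': array([-0.02146667,  0.        ,  0.        ,  0.        ,  0.        ]), 'xyz': array([102.0566608 , 688.58547037, 490.45690615]), 'rotation': array([ 0.36460284, -1.40978006, -2.30070975])}
scene red_cap 0.6 [185.4, 198.0, 216.5, 232.3] [[457.0, 184.0
[... 1191 characters left out ...]
75, 202.04014587402344) 28.49846649169922 ((867.451416015625, 1271.3807373046875), (2334.267822265625, 61.864723205566406), 70.49785614013672)
side blue_cap 0.93 [246.2, 165.5, 273.0, 192.6] [[428.0, -10.0, 119.0], [449.0, 1.0, 146.0], [479.0, 40.0, 158.0]] top (456.1920471191406, 18.151121139526367) 28.390823364257812 ((454.9496765136719, 16.69473648071289), (55.237037658691406, 54.87535858154297), 67.21055603027344)
side tray 0.77 [218.0, 247.8, 329.9, 315.7] [[330.0, -242.0, 0.0], [411.0, -169.0, 3.0], [497.0, -90.0, 14.0]] top (413.5966491699219, -165.49696350097656) 112.3185806274414 ((413.52777099609375, -165.18429565429688), (170.27072143554688, 152.41990661621094), 3.142550230026245)
```

View pics/both.png

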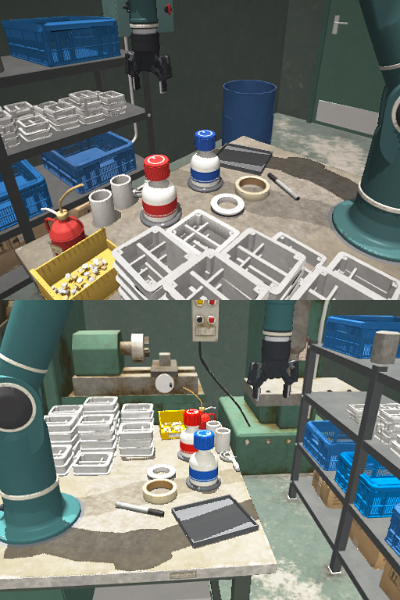

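The top half (scene camera) shows the red cap at (157,161) and the blue one at (205,137), with cups beside the red bottle. The bottom half (side camera) shows the tray at about (215,520). Next I'll check the clearance around the red cap and the tray.

```bash
python3 - <<'E'
from h import *
A=[]
for n in ('scene','side'):
    P=pose(n); im,d=manip.get_image(n)
    v,u=np.nonzero(d>0); A.append(pts(*P,d,np.c_[u,v]))
A=np.vstack(A)
print('rows x 300..700, cols y -300..400; max z')
ys=np.arange(-300,400,40)
print('      ',*['%4d'%y for y in ys])
for x in range(300,720,40):
    r=[]
    for y in ys:
        m=(abs(A[:,0]-x-20)<20)&(abs(A[:,1]-y-20)<20)&(A[:,2]<600); r.append('%4d'%(A[m,2].max() if m.sum()>2 else -1))
    print(x,'  ',*r)
print(manip.read_state()['time'])
E
```

```text
rows x 300..700, cols y -300..400; max z
       -300 -260 -220 -180 -140 -100  -60  -20   20   60  100  140  180  220  260  300  340  380
300       2   16   16   16   16   16   25    2   26   20   19   19    1   92   89   91  123  121
340       2   15    6    6    6   16   25   25   25   20   19   19    2   92   92   92  122  115
380       2   15    6    6    6   16    2   84   85   19   20    1    0    1    1    0  122  123
420       1   15    6    6    6   16   78  159  160   77    2   86  158   87    0    1   32   59
460       2   16   15   16   15   14   74  159  159   74    1  158  160  159    1    1   30   25
500       0   15   16   12    1    1    1   10   10    2    0  155  159  158    1    2   61  191
540      -1   -1   -1   -1    0    1    2  345    9   12   13   14   76   75   76   75   80  174
580      -1   -1   -1   -1   -1   -1  500  500  470   15   19   48   76   77   76   76   97  134
620      -1   -1   -1   -1   -1   -1  501  491  482   -1   -1    0   75   73    1    1   -1  100
660      -1   -1   -1   -1   -1   -1  501  438  482   -1   -1   -1 -747 -744 -745   -1   -1    2
700      -1   -1   -1   -1   -1   -1   -1  349   -1   -1   -1   -1   -1   -1 -745 -752   -1   -1
0.5
```

```bash
python3 -m creep '{"jaw":[-1,-1,-1,-1,-1,-1,-1,-1,-1,-1],"dp":[[1,-1,-1],[2.5,-2,-1],[3,-2.5,-1],[3,-2.5,0],[3,-2.5,0],[3,-2.5,0],[2.8,-2,0],[1,-0.5,0],[1,-0.5,0],[0,0,0]],"delta_rot":[[0,0,0],[0,0,0],[0,0,0],[0,0,0],[0,0,0],[0,0,0],[0,0,0],[0,0,0],[0,0,0],[0,0,0]]}' 80
```

```text
time: 1.75
eef_pos: [490.2, 203.1, 226.7]
tcp_rot: [2.221, 2.221, 0.0]
wrist_force: [-0.6, 0.3, 0.3]
width: 85.7
```

```bash
python3 - <<'E'
from h import *
P=pose('wrist'); im,d=manip.get_image('wrist'); save('w1.png',im)
for o in manip.trace('wrist','red_cap')[:1]:
    v,u=np.nonzero(o['region']); p=pts(*P,d,np.c_[u,v])
    hi=p[(p[:,2]>154)&(p[:,2]<168)]
    print(o['p'],o['box'],np.percentile(p[:,2],[5,50,95]),np.percentile(hi,[1,99],axis=0),cv2.minEnclosingCircle(hi[:,:2].astype(np.float32)))
print(manip.read_state()['eef_pos'],manip.read_state()['qpos'])
E
```

```text
0.95 [214.8, 149.8, 285.6, 215.6] [134.91775931 158.40475061 159.69200658] [[460.93907306 179.29518186 155.8090956 ]
 [512.30002563 231.20100567 160.17117913]] ((486.6728210449219, 204.96669006347656), 28.128633499145508)
[490.60231087 202.00123234 226.49059435] [-0.34587419  0.2420454  -0.12677106  1.8561946   0.0356406   1.04567292
 -0.48845618]
```

View pics/w1.png

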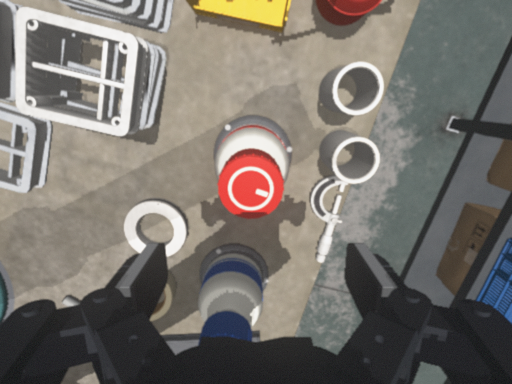

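The wrist view shows the red cap centred at about (250,183), with clear space for both fingers. Next I descend and grip.

```bash
python3 -m creep '{"jaw":[-1,-1,-1,-1,-1,-1,-1,-1,-1,-1],"dp":[[0.15,-0.45,0.5],[0,0,1.5],[0,0,2],[0,0,2],[0,0,2],[0,0,1.25],[0,0,0.7],[0,0,0.3],[0,0,0],[0,0,0]],"delta_rot":[[0,0,0],[0,0,0],[0,0,0],[0,0,0],[0,0,0],[0,0,0],[0,0,0],[0,0,0],[0,0,0],[0,0,0]]}' 80; python3 -m creep '{"jaw":[1,1,1,1,1,1,1,1,1,1],"dp":[[0,0,0],[0,0,0],[0,0,0],[0,0,0],[0,0,0],[0,0,0],[0,0,0],[0,0,0],[0,0,0],[0,0,0]],"delta_rot":[[0,0,0],[0,0,0],[0,0,0],[0,0,0],[0,0,0],[0,0,0],[0,0,0],[0,0,0],[0,0,0],[0,0,0]]}' 80
```

```text
time: 3.1
eef_pos: [485.9, 204.7, 124.6]
tcp_rot: [2.221, 2.221, 0.002]
wrist_force: [1.6, -0.4, 0.9]
width: 85.4
time: 4.35
eef_pos: [485.5, 204.5, 124.1]
tcp_rot: [2.221, 2.221, -0.0]
wrist_force: [0.0, 0.4, -0.1]
width: -0.1
```

The width reads about 0, so the jaws closed on nothing. I'll look before moving again.

```bash
python3 - <<'E'
from h import *
ims=[]
for n,b in (('scene',(150,140,300,260)),('side',(190,100,320,230)),('wrist',(0,0,512,384))):
    im,d=manip.get_image(n); 
    ims.append(cv2.resize(im[b[1]:b[3],b[0]:b[2]],(390,290)))
ims.append(ims[0]*0)
save('c1.png',np.vstack([np.hstack(ims[:2]),np.hstack(ims[2:])]))
s=manip.read_state();print(s['width'],s['wrist_force'])
E
```

```text
0.031163174872559304 [ 0.36757398 -0.18127497  0.41776979]
```

View pics/c1.png

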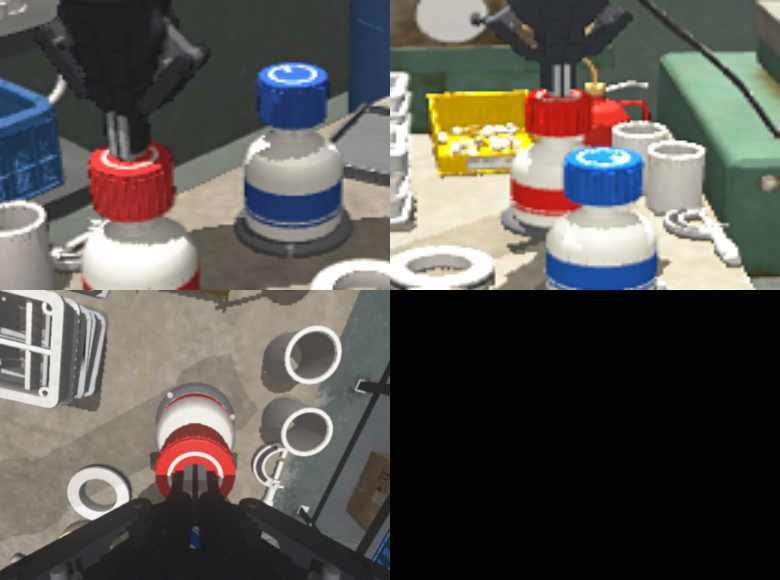

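```bash
python3 - <<'E'
from h import *
print(manip.calibration('wrist')['tool_from_camera'])
for n in ('scene','side','wrist'):
    P=pose(n); im,d=manip.get_image(n)
    v,u=np.nonzero(d>0); p=pts(*P,d,np.c_[u,v]); c=im[v,u].astype(int)
    near=np.hypot(p[:,0]-486,p[:,1]-204)<75
    red=near&(c[:,0]>110)&(c[:,1]<70)&(p[:,2]>110)
    gray=near&(c.max(1)-c.min(1)<25)&(p[:,2]>110)&(c.max(1)<150)
    print(n,'red z',np.percentile(p[red,2],[1,50,99]),np.percentile(p[red],[1,99],axis=0)[:,:2].round().tolist())
    g=p[gray]
    for z in range(110,270,10):
        q=g[(g[:,2]>=z)&(g[:,2]<z+10)]
        if len(q): print(z,len(q),q.min(0).round(),q.max(0).round())
s=manip.read_state();print(s['eef_pos'],s['qpos'],s['time'])
E
```

```text
[[ 8.83417271e-04  9.56083459e-01  2.93093225e-01  7.61304857e+01]
 [ 9.99999537e-01 -7.32817355e-04 -6.23631986e-04  1.18905799e+00]
 [-3.81460425e-04  2.93093641e-01 -9.56083664e-01 -1.77481492e+02]
 [ 0.00000000e+00  0.00000000e+00  0.00000000e+00  1.00000000e+00]]
scene red z [119.28085369 141.89832082 159.24593486] [[457.0, 183.0], [507.0, 232.0]]
110 5 [468. 216. 111.] [473. 218. 114.]
120 3 [463. 184. 124.] [463. 185. 128.]
150 10 [468. 186. 158.] [501. 210. 160.]
160 43 [472. 196. 160.] [498. 217. 170.]
170 87 [471. 197. 170.] [499. 217. 180.]
180 86 [471. 197. 180.] [499. 216. 190.]
190 72 [470. 199. 190.] [498. 217. 200.]
200 140 [453. 193. 200.] [517. 218. 210.]
210 225 [445. 193. 210.] [525. 219. 220.]
220 255 [436. 187. 220.] [532. 223. 230.]
230 266 [428. 187. 230.] [541. 223. 240.]
240 345 [423. 191. 240.] [546. 222. 250.]
250 344 [423. 192. 250.] [545. 225. 260.]
260 308 [438. 195. 260.] [530. 226. 270.]
side red z [117.18953629 140.0860531  157.68041525] [[456.0, 172.0], [512.0, 222.0]]
150 2 [480. 201. 158.] [480. 209. 159.]
160 23 [472. 192. 160.] [498. 212. 170.]

[... 402 characters left out ...]
8. 214. 270.]
wrist red z [123.38222966 157.77931368 159.76813222] [[461.0, 192.0], [513.0, 233.0]]
150 98 [468. 197. 157.] [505. 208. 160.]
160 214 [474. 212. 164.] [499. 217. 170.]
170 556 [473. 211. 170.] [500. 218. 180.]
180 703 [473. 212. 180.] [500. 218. 190.]
190 827 [471. 194. 190.] [504. 218. 200.]
200 2399 [453. 194. 200.] [521. 220. 210.]
210 6332 [445. 196. 210.] [529. 220. 220.]
220 5975 [437. 197. 220.] [538. 224. 230.]
230 10832 [429. 197. 230.] [546. 224. 240.]
240 10427 [425. 209. 240.] [548. 225. 250.]
250 1675 [432. 221. 250.] [505. 227. 256.]
[485.51791496 204.45352615 124.05840692] [-0.35885248  0.36027156 -0.12472211  1.96112406  0.05990107  0.8236789
 -0.51642044] 4.65
```

```bash
python3 -m creep '{"jaw":[1,1,1,1,1,1,1,1,-1,-1],"dp":[[0,0,-0.5],[0,0,-1],[0,0,-1],[0,0,-1],[0,0,-1],[0,0,-1],[0,0,-0.5],[0,0,0],[0,0,0],[0,0,0]],"delta_rot":[[0,0,0],[0,0,0],[0,0,0],[0,0,0],[0,0,0],[0,0,0],[0,0,0],[0,0,0],[0,0,0],[0,0,0]]}' 80
python3 - <<'E'
from h import *
ims=[]
for n,b in (('scene',(150,110,300,230)),('side',(190,80,320,210)),('wrist',(0,0,512,384))):
    P=pose(n); im,d=manip.get_image(n)
    v,u=np.nonzero(d>0); p=pts(*P,d,np.c_[u,v]); c=im[v,u].astype(int)
    near=np.hypot(p[:,0]-486,p[:,1]-204)<75
    red=near&(c[:,0]>110)&(c[:,1]<70)&(p[:,2]>110)
    g=p[near&(c.max(1)-c.min(1)<25)&(p[:,2]>162)&(c.max(1)<150)]
    print(n,np.percentile(p[red,2],[1,50,99]))
    for z in range(160,340,15):
        q=g[(g[:,2]>=z)&(g[:,2]<z+15)]
        if len(q): print(z,len(q),q.min(0).round(),q.max(0).round())
    ims.append(cv2.resize(im[b[1]:b[3],b[0]:b[2]],(390,290)))
ims.append(ims[0]*0)
save('c2.png',np.vstack([np.hstack(ims[:2]),np.hstack(ims[2:])]))
s=manip.read_state();print(s['width'],s['eef_pos'],s['time'])
E
```

```text
time: 5.9
eef_pos: [485.3, 204.4, 183.7]
tcp_rot: [-2.221, -2.221, 0.001]
wrist_force: [0.0, -0.5, -0.1]
width: 35.2
scene [119.18524221 141.90904564 159.40889807]
205 3 [461. 197. 219.] [504. 210. 220.]
220 172 [453. 193. 220.] [517. 216. 235.]
235 216 [453. 192. 235.] [517. 217. 250.]
250 203 [448. 192. 250.] [528. 218. 265.]
265 440 [431. 191. 265.] [539. 218. 280.]
280 505 [426. 187. 280.] [543. 223. 295.]
295 569 [420. 186. 295.] [550. 223. 310.]
310 697 [418. 191. 310.] [551. 225. 325.]
325 461 [435. 195. 325.] [526. 225. 340.]
side [117.47343712 140.2450858  157.66629364]
205 1 [457. 203. 220.] [457. 203. 220.]
220 59 [449. 191. 221.] [518. 213. 235.]
235 72 [449. 190. 235.] [519. 213. 249.]
250 90 [443. 189. 250.] [528. 217. 265.]
265 191 [428. 186. 265.] [541. 217. 280.]
280 224 [422. 183. 280.] [547. 222. 295.]
295 261 [418. 177. 295.] [548. 215. 310.]
310 339 [417. 180. 310.] [551. 220. 325.]
325 204 [442. 188. 325.] [524. 210. 340.]
wrist [126.66137881 158.09752578 159.94914613]
220 733 [449. 194. 221.] [525. 217. 235.]
235 1454 [449. 194. 235.] [526. 217. 250.]
250 1820 [439. 195. 250.] [534. 219. 265.]
265 8879 [428. 193. 265.] [546. 220. 280.]
280 9547 [424. 193. 280.] [549. 224. 295.]
295 14748 [422. 203. 295.] [551. 225. 310.]
310 1459 [464. 222. 310.] [510. 227. 315.]
58.09619682854021 [485.38210524 204.38847268 183.81462413] 6.05
```

View pics/c2.png

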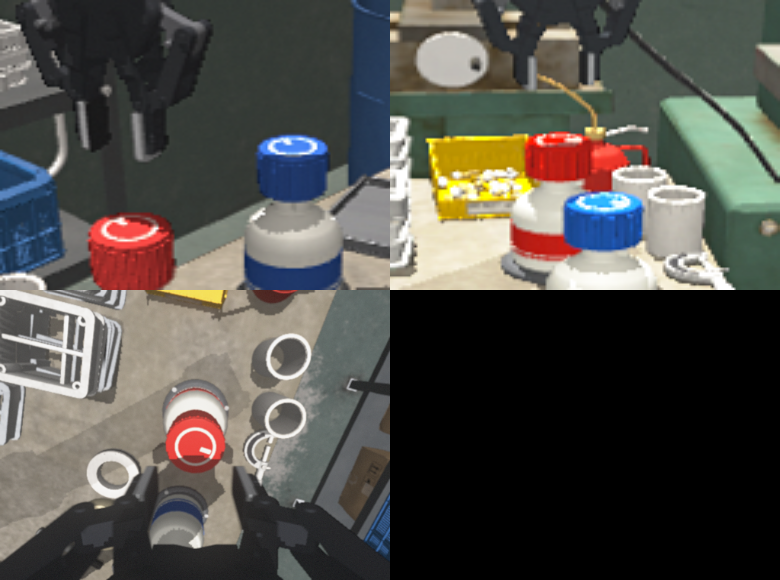

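The reported TCP is about 36 mm beyond the visible fingertips: the tips sit at z≈220 with TCP z=184 and an opening of 58 mm. The first grasp therefore closed just above the cap. The cap top is still at 159, so it hasn't moved. I'll use tip = TCP+36 and redo the descent to TCP z≈96.

```bash
python3 -m creep '{"jaw":[-1,-1,-1,-1,-1,-1,-1,-1,-1,-1],"dp":[[0,0,0],[0,0,0],[0,0,1],[0,0,1.75],[0,0,2],[0,0,2],[0,0,1.2],[0,0,0.5],[0,0,0.3],[0,0,0]],"delta_rot":[[0,0,0],[0,0,0],[0,0,0],[0,0,0],[0,0,0],[0,0,0],[0,0,0],[0,0,0],[0,0,0],[0,0,0]]}' 80; python3 -m creep '{"jaw":[1,1,1,1,1,1,1,1,1,1],"dp":[[0,0,0],[0,0,0],[0,0,0],[0,0,0],[0,0,0],[0,0,0],[0,0,0],[0,0,0],[0,0,0],[0,0,0]],"delta_rot":[[0,0,0],[0,0,0],[0,0,0],[0,0,0],[0,0,0],[0,0,0],[0,0,0],[0,0,0],[0,0,0],[0,0,0]]}' 80
```

```text
time: 7.3
eef_pos: [485.7, 204.6, 96.8]
tcp_rot: [2.221, 2.221, 0.001]
wrist_force: [0.4, -0.3, 0.2]
width: 85.6
time: 8.55
eef_pos: [485.7, 204.6, 96.6]
tcp_rot: [2.221, 2.221, 0.001]
wrist_force: [-0.2, 0.4, 5.2]
width: 54.7
```

```bash
python3 -m creep '{"jaw":[1,1,1,1,1,1,1,1,1,1],"dp":[[0,0,0.2],[0,0,0.2],[0,0,0.2],[0,0,0.2],[0,0,0.15],[0,0,0],[0,0,0],[0,0,0],[0,0,0],[0,0,0]],"delta_rot":[[0,0,0],[0,0,0],[0,0,0],[0,0,0],[0,0,0],[0,0,0],[0,0,0],[0,0,0],[0,0,0],[0,0,0]]}' 80
python3 - <<'E'
from h import *
for n in ('scene',):
    P=pose(n); im,d=manip.get_image(n); save('p1.png',im)
    v,u=np.nonzero(d>0); p=pts(*P,d,np.c_[u,v]); c=im[v,u].astype(int)
    red=(np.hypot(p[:,0]-486,p[:,1]-204)<40)&(c[:,0]>110)&(c[:,1]<70)&(p[:,2]>100)
    print(n,np.percentile(p[red,2],[1,50,99]))
s=manip.read_state();print(s['width'],s['wrist_force'],s['eef_pos'],s['time'])
E
```

```text
time: 9.8
eef_pos: [485.7, 204.6, 87.8]
tcp_rot: [2.221, 2.221, 0.001]
wrist_force: [-2.7, -0.5, 9.9]
width: 54.7
scene [109.25783264 132.63983687 149.51148801]
54.769336576833574 [-1.91420651 -0.09354819  9.3431166 ] [485.72091114 204.60080805  87.75656762] 9.85
```

The cap went down about 10 mm at 9–10 N, as it should. Now I turn it 70° anticlockwise, which is about tool −z.

```bash
python3 -m creep '{"jaw":[1,1,1,1,1,1,1,1,1,1],"dp":[[0,0,0],[0,0,0],[0,0,0],[0,0,0],[0,0,0],[0,0,0],[0,0,0],[0,0,0],[0,0,0],[0,0,0]],"delta_rot":[[0,0,-5],[0,0,-8],[0,0,-8],[0,0,-8],[0,0,-8],[0,0,-8],[0,0,-8],[0,0,-8],[0,0,-6],[0,0,-4]]}' 80
python3 - <<'E'
from h import *
s=manip.read_state();print(s)
im,d=manip.get_image('scene'); print(manip.read_state()['eef_pos'])
b=(150,110,270,200)
a=cv2.imread('pics/p1.png')[:,:,::-1]
save('t1.png',np.hstack([cv2.resize(x[b[1]:b[3],b[0]:b[2]],(400,300)) for x in (a,im)]))
E
```

```text
time: 11.1
eef_pos: [485.3, 204.7, 87.6]
tcp_rot: [-0.515, -3.099, 0.0]
wrist_force: [-2.2, -0.4, 9.5]
width: 54.8
{'time': 11.1, 'qpos': array([-0.13227896,  0.44846131, -0.40601547,  1.97002813,  0.24820788,
        0.77101793,  0.55987888]), 'joint_vel': array([ 0.0985998 ,  0.02116688, -0.12291154, -0.00435757,  0.08287748,
        0.01558713,  0.47493598]), 'tau': array([ -0.28646202, -39.65557337,  -3.15779284, -17.81711519,
         0.20452049,  -0.76088279,  -0.36103391]), 'eef_pos': array([485.34888851, 204.67007951,  87.6376524 ]), 'tcp_rot': array([-5.14796436e-01, -3.09900160e+00,  5.96284574e-05]), 'wrist_force': array([-2.21436402, -0.38668821,  9.5460009 ]), 'moment': array([-0.18150871,  0.58203127, -0.08311561]), 'width': 54.815838572561816}
[485.37849343 204.64709286  87.6292123 ]
```

View pics/t1.png

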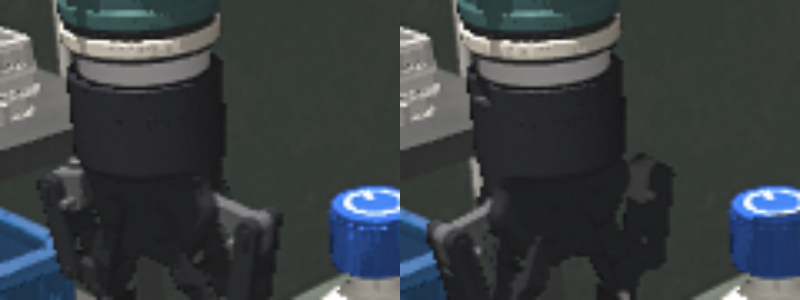

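```bash
python3 -m creep '{"jaw":[1,1,1,1,1,1,1,1,1,1],"dp":[[0,0,-0.3],[0,0,-0.6],[0,0,-0.6],[0,0,-0.6],[0,0,-0.8],[0,0,-0.8],[0,0,-0.8],[0,0,-0.8],[0,0,-0.7],[0,0,0]],"delta_rot":[[0,0,0],[0,0,0],[0,0,0],[0,0,0],[0,0,0],[0,0,0],[0,0,0],[0,0,0],[0,0,0],[0,0,0]]}' 80
python3 - <<'E'
from h import *
im,d=manip.get_image('scene'); save('l1.png',cv2.resize(im[100:260,140:300],(480,480)))
P=pose('scene');v,u=np.nonzero(d>0); p=pts(*P,d,np.c_[u,v]); c=im[v,u].astype(int)
red=(np.hypot(p[:,0]-486,p[:,1]-204)<40)&(c[:,0]>110)&(c[:,1]<70)&(p[:,2]>100)
print(np.percentile(p[red],[1,50,99],axis=0))
s=manip.read_state();print(s['width'],s['wrist_force'],s['eef_pos'],s['time'])
E
```

```text
time: 12.4
eef_pos: [485.9, 204.6, 147.8]
tcp_rot: [0.519, 3.097, 0.001]
wrist_force: [-1.0, -0.3, -0.9]
width: 54.8
[[458.00028657 180.94604565 168.7409819 ]
 [471.81609764 219.88368766 192.96849398]
 [506.18412588 232.5751768  209.36961624]]
54.767883654171804 [-0.09015906 -0.36849443 -0.57186702] [485.62191625 204.44701285 147.29089337] 12.45
```

View pics/l1.png

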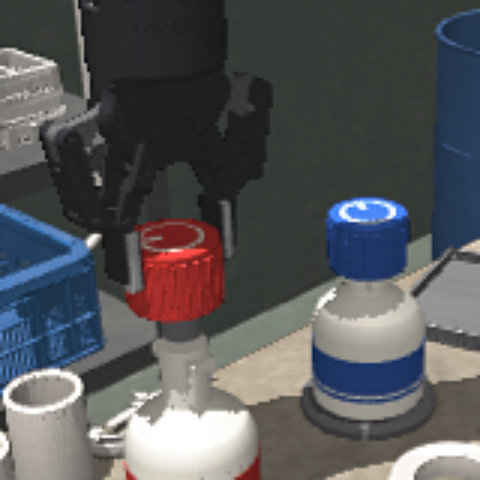

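The cap is off at (178,265), with the bare neck below it and the blue bottle untouched. The rim is about 21 mm above the reported TCP z. Next I carry it over to the tray.

```bash
python3 -m creep '{"jaw":[1,1,1,1,1,1,1,1,1,1],"dp":[[-0.22,-1.5,-1.5],[-0.43,-3,-1.5],[-0.65,-4.5,-1],[-0.8,-5.5,0],[-0.8,-5.5,0],[-0.8,-5.5,0],[-0.72,-5,0],[-0.58,-4,0],[-0.36,-2.5,0],[-0.07,-0.5,0]],"delta_rot":[[0,0,0],[0,0,0],[0,0,0],[0,0,0],[0,0,0],[0,0,0],[0,0,0],[0,0,0],[0,0,0],[0,0,0]]}' 80
python3 - <<'E'
from h import *
s=manip.read_state();print(s['width'],s['wrist_force'],s['eef_pos'],s['tcp_rot'],s['time'],s['qpos'])
for n in ('side','scene'):
    im,d=manip.get_image(n)
    P=pose(n);v,u=np.nonzero(d>0); p=pts(*P,d,np.c_[u,v]); c=im[v,u].astype(int)
    red=(np.hypot(p[:,0]-415,p[:,1]+168)<60)&(c[:,0]>110)&(c[:,1]<70)&(p[:,2]>100)
    if red.sum()>5: print(n,np.percentile(p[red],[1,50,99],axis=0))
    t=manip.trace(n,'tray')
    if t:
        v,u=np.nonzero(t[0]['region']);q=pts(*P,d,np.c_[u,v]);q=q[(q[:,2]<25)&(q[:,2]>-10)];print(t[0]['p'],cv2.minAreaRect(q[:,:2].astype(np.float32)))
E
```

```text
time: 13.7
eef_pos: [414.1, -169.2, 186.8]
tcp_rot: [-0.523, -3.097, 0.0]
wrist_force: [0.1, 0.4, -0.7]
width: 54.4
54.43383970683517 [ 0.10878257  0.44566219 -0.68152215] [ 414.06539779 -169.15456063  186.78415424] [-5.23380260e-01 -3.09702247e+00  2.17250951e-04] 13.7 [ 0.51148534  0.14964635 -0.21595114  2.0751241   0.04040498  0.92127545
  1.5093792 ]
side [[ 385.93216558 -199.27011663  206.10220691]
 [ 402.15792724 -188.6839403   224.74455814]
 [ 440.78509018 -155.19925108  246.32293067]]
0.72 ((419.83050537109375, -153.93743896484375), (183.75955200195312, 174.73239135742188), 3.423004627227783)
scene [[ 386.55615829 -185.73266544  207.82156023]
 [ 401.84875432 -146.33969921  226.8886457 ]
 [ 433.24076643 -137.90877736  248.31137028]]
0.62 ((413.870849609375, -176.69068908691406), (168.37403869628906, 183.1229705810547), 2.8981332778930664)
```

```bash
python3 -m creep '{"jaw":[1,1,1,1,1,1,1,1,1,1],"dp":[[0,0,1],[0,0,2],[0,0,2.5],[0,0,2.5],[0,0,2.5],[0,0,2.5],[0,0,2.5],[0,0,2],[0,0,1],[0,0,0]],"delta_rot":[[0,0,0],[0,0,0],[0,0,0],[0,0,0],[0,0,0],[0,0,0],[0,0,0],[0,0,0],[0,0,0],[0,0,0]]}' 80
python3 - <<'E'
from h import *
s=manip.read_state();print(s['width'],s['wrist_force'],s['eef_pos'],s['tcp_rot'],s['time'])
for n in ('side','scene'):
    im,d=manip.get_image(n)
    if n=='side': save('d1.png',cv2.resize(im[200:340,170:350],(720,560)))
    P=pose(n);v,u=np.nonzero(d>0); p=pts(*P,d,np.c_[u,v]); c=im[v,u].astype(int)
    red=(np.hypot(p[:,0]-415,p[:,1]+168)<60)&(c[:,0]>110)&(c[:,1]<70)
    if red.sum()>5: print(n,np.percentile(p[red],[1,50,99],axis=0))
    fl=p[(abs(p[:,0]-413)<50)&(abs(p[:,1]+168)<50)&(p[:,2]<15)]; print(np.median(fl[:,2]))
E
```

```text
time: 15.15
eef_pos: [414.4, -167.1, 1.5]
tcp_rot: [-0.517, -3.097, -0.001]
wrist_force: [0.1, 0.3, -0.5]
width: 54.9
54.87377002667149 [ 0.11862199  0.25777216 -0.53285131] [ 414.36870938 -167.07757616    1.4720367 ] [-5.16914276e-01 -3.09729656e+00 -7.59435695e-04] 15.15
side [[ 385.06839778 -197.75728221    1.84841812]
 [ 402.3144849  -185.23838526   42.73936507]
 [ 439.89664838 -150.11714127  251.86687523]]
2.3651642465342775
scene [[ 386.70872163 -187.89321969   23.42894058]
 [ 402.56744684 -147.71133702   43.82357086]
 [ 436.84047957 -138.83738922   63.93539667]]
4.3209683287571465
```

View pics/d1.png

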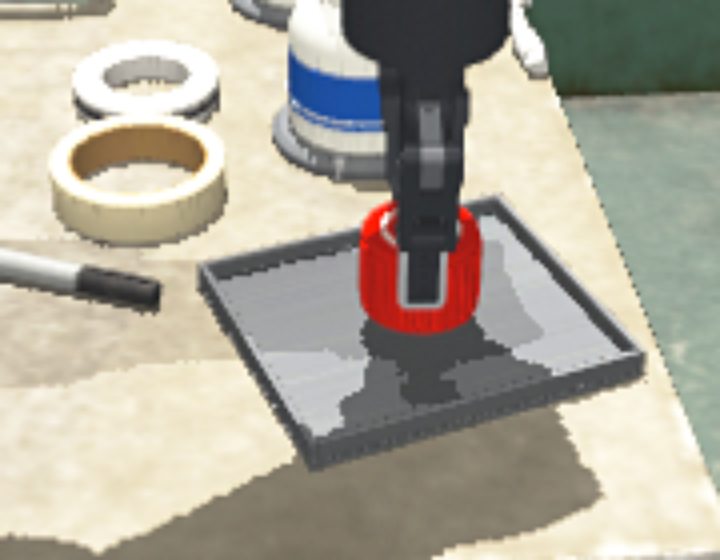

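The cap is at (420,275) above the tray's middle, with roughly 18 mm to go.

```bash
python3 -m creep '{"jaw":[1,1,1,1,1,1,1,1,1,1],"dp":[[0,0,0.3],[0,0,0.3],[0,0,0.25],[0,0,0.2],[0,0,0.15],[0,0,0.1],[0,0,0.1],[0,0,0.1],[0,0,0],[0,0,0]],"delta_rot":[[0,0,0],[0,0,0],[0,0,0],[0,0,0],[0,0,0],[0,0,0],[0,0,0],[0,0,0],[0,0,0],[0,0,0]]}' 80
```

```text
time: 16.5
eef_pos: [414.8, -167.8, -12.9]
tcp_rot: [0.519, 3.098, -0.0]
wrist_force: [0.1, -0.3, -1.5]
width: 54.8
```

```bash
python3 -m creep '{"jaw":[1,1,1,1,1,1,1,1,1,1],"dp":[[0,0,0.05],[0,0,0.05],[0,0,0.05],[0,0,0.05],[0,0,0.05],[0,0,0.05],[0,0,0],[0,0,0],[0,0,0],[0,0,0]],"delta_rot":[[0,0,0],[0,0,0],[0,0,0],[0,0,0],[0,0,0],[0,0,0],[0,0,0],[0,0,0],[0,0,0],[0,0,0]]}' 80
```

```text
time: 17.75
eef_pos: [414.7, -167.8, -15.9]
tcp_rot: [0.519, 3.098, -0.0]
wrist_force: [-0.1, -0.2, -1.9]
width: 54.3
```

```bash
python3 -m creep '{"jaw":[1,1,1,1,1,1,1,1,1,1],"dp":[[0,0,0.05],[0,0,0.04],[0,0,0.03],[0,0,0.03],[0,0,0],[0,0,0],[0,0,0],[0,0,0],[0,0,0],[0,0,0]],"delta_rot":[[0,0,0],[0,0,0],[0,0,0],[0,0,0],[0,0,0],[0,0,0],[0,0,0],[0,0,0],[0,0,0],[0,0,0]]}' 80
```

```text
time: 19.0
eef_pos: [414.9, -167.8, -16.2]
tcp_rot: [0.518, 3.098, -0.001]
wrist_force: [-3.6, 1.9, 15.3]
width: 54.4
```

Contact with the floor at 15 N. I'll ease off slightly, then release.

```bash
python3 -m creep '{"jaw":[1,1,0,-0.2,-0.3,-0.4,-0.5,-0.7,-1,-1],"dp":[[0,0,-0.05],[0,0,0],[0,0,0],[0,0,0],[0,0,0],[0,0,0],[0,0,0],[0,0,0],[0,0,0],[0,0,0]],"delta_rot":[[0,0,0],[0,0,0],[0,0,0],[0,0,0],[0,0,0],[0,0,0],[0,0,0],[0,0,0],[0,0,0],[0,0,0]]}'; python3 -m creep '{"jaw":[-1,-1,-1,-1,-1,-1,-1,-1,-1,-1],"dp":[[0,0,0],[0,0,0],[0,0,-0.3],[0,0,-0.8],[0,0,-1.5],[0,0,-2],[0,0,-3],[0,0,-3],[0,0,-2],[0,0,0]],"delta_rot":[[0,0,0],[0,0,0],[0,0,0],[0,0,0],[0,0,0],[0,0,0],[0,0,0],[0,0,0],[0,0,0],[0,0,0]]}'
python3 - <<'E'
from h import *
s=manip.read_state();print(s['width'],s['wrist_force'],s['eef_pos'],s['time'])
ims=[]
for n,b in (('side',(180,130,350,330)),('wrist',(0,0,512,384))):
    P=pose(n);im,d=manip.get_image(n)
    ims.append(cv2.resize(im[b[1]:b[3],b[0]:b[2]],(400,400)))
    v,u=np.nonzero(d>0); p=pts(*P,d,np.c_[u,v]); c=im[v,u].astype(int)
    red=(np.hypot(p[:,0]-415,p[:,1]+168)<60)&(c[:,0]>110)&(c[:,1]<70)
    if red.sum()>5: print(n,np.percentile(p[red],[1,50,99],axis=0))
    blue=(np.hypot(p[:,0]-455,p[:,1]-19)<40)&(c[:,2]>110)&(c[:,0]<70)&(p[:,2]>110)
    if blue.sum()>5: print('blue',np.percentile(p[blue],[1,50,99],axis=0))
save('f1.png',np.hstack(ims))
E
```

```text
time: 20.25
eef_pos: [414.8, -167.8, -16.9]
tcp_rot: [0.519, 3.098, -0.0]
wrist_force: [-0.7, -0.3, -0.0]
width: 85.9
time: 21.5
eef_pos: [416.1, -168.3, 111.3]
tcp_rot: [0.518, 3.094, -0.002]
wrist_force: [0.1, 0.8, 0.2]
width: 85.6
85.6441788838214 [0.07395486 0.84476582 0.22877906] [ 416.07718417 -168.32251855  111.32965393] 21.5
side [[ 386.33449371 -198.38879029    3.10277515]
 [ 408.8188916  -186.96972115   33.68404702]
 [ 439.71078876 -145.0263828    45.36257778]]
blue [[427.48141364  -9.69775093 117.76176184]
 [442.1313508   -1.86606945 140.0447095 ]
 [463.41485531  27.45184727 157.98977774]]
wrist [[ 389.11264945 -192.78453106    9.60567044]
 [ 419.90102184 -170.70775609   44.25977086]
 [ 441.95848167 -141.40423648   46.22740022]]
```

View pics/f1.png

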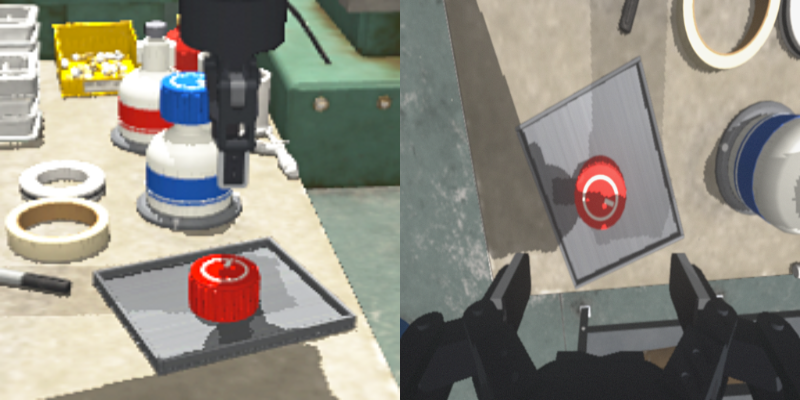

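The red cap stands upright in the tray at (224,285) in the side view. The blue cap is still closed, and the gripper is clear of everything. I'll hand in.

```bash
python3 -c "
from plant import manip
print(manip.finish_job())"
```

```text
the job is handed in; nothing more can be done
None
```

The red cap is off its bottle and stands upright in the drip tray, and the blue cap is still closed. The job was handed in at about 22 s of the 42 s allowed. I gripped the red cap, pressed it down about 10 mm (9–10 N), turned it 71° anticlockwise while pressed, and lifted it off.

**Last checks:**
- **Red cap:** its top is 45–46 mm above the bench, where 44 is expected standing on the 4 mm tray floor. It sits near the tray's middle.
- **Blue cap:** its rim measures 118 mm above the bench, the closed height.
- **Gripper:** it is open and about 100 mm above the cap, with wrist force near zero.

**What went wrong or disagreed:**
- **First grasp missed:** the jaws closed on nothing just above the cap. The visible fingertips were about 36 mm short of the reported tool point, against up to 13 mm expected. The cap had not moved, so I corrected the height and the second grasp held.
- **Set-down force:** the wrist force reached about 15 N on touching the tray floor. I eased off 0.5 mm before opening the jaws.

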